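# Load a sample vial into a photometer with a push-push hatch

## Robot

A 6-joint arm with a two-finger parallel gripper is mounted at the origin on a cart in front of the work surface, level with it; the furniture and walls round the work are solid. World frame = base frame: x ahead of the robot, y to its left, z up, the work surface at z = 0. Lengths are in mm, angles in rad, forces in N, time in s.
With the tool pointing down it reaches from about 300 to 775 mm from the base axis. Payload 14.6 kg.
Tool frame: the origin (TCP) lies at the very end of the fingers, on their centre line; the grasp point (between the pads) lies 19 mm behind it; z points along the fingers, y is the line along which they close (so a half turn about z gives the same grasp; the last joint's range is limited). The gripper opens to 94 mm and grips with 3 to 60 N. Pads are 16 mm wide; open, the fingers measure 119 mm over their backs; the gripper's body (75 mm by 177 mm) begins 78 mm behind the grasp point.
Start: joints at [-1.245, 0.3, 1.521, -0, 1.321, -0.067], TCP at [210.519, -508.105, 205.446] pointing down, gripper open.
Joint ranges: [-3.03, 3.03], [-0.79, 2.21], [0.23, 2.52], [-1.04, 4.18], [0, 3.07], [-2.55, 2.55]. Speed limits (rad/s): [2.22, 2.22, 2.57, 3.14, 3.14, 3.14].

## Interface

Orientations are given as [roll, pitch, yaw] about the fixed x, y, z axes, in that order (R = Rz(yaw) Ry(pitch) Rx(roll)).
In Python, from cell import manip, optics gives the robot as it stands.
- The arm moves only by the shell command python3 -m crank 'ROWS' [FORCE]. ROWS is JSON, a list of rows, each a list of 7 numbers: the opening in per cent of the stroke, from 0 (shut) to 100 (fully open), then the shift along the tool's x, y, z in mm, then the turn, a rotation vector about the tool's x, y, z in rad. A call has 1 to 10 rows; each row is the pose to reach, as a shift and turn from the pose commanded when the call began, along the tool's axes at that moment; what a row does not reach only later rows make up. A row lasts 1/10 s, in which the tool goes at most 50 mm and 8.59 degrees, less where a joint would pass 70% of its speed; a pose out of reach is approached as far as the arm can. A call with a gripper value outside its range is refused whole. The fingers move at their own pace and stop on an object; FORCE is the grip in N (left out, the last holds). Time passes only in rows, so rows that repeat a pose let the fingers close. It gives the time, the measured TCP pose, the force, the opening and the grip force at its end, in the units of the state.
- manip.read_state(): the state, without advancing time (a new reading comes with each control period).
- optics.camera(name): name is "side" or "top" or "wrist"; returns (picture, depth): 480x640x3 uint8, red, green, blue; 480x640 float32, mm along the optical axis (not along the pixel's ray), 0 where there is no reading.
- optics.calibration(name): a dict with "camera_matrix" (3x3 intrinsics, pixels), "R" (3x3) and "t" (3): a world point X has camera coordinates R X + t. Camera axes: x right, y down, z forward; pixel columns grow to the right and rows downward; lengths in mm; the calibration is good to about 2 mm. A picture is of the moment at which its call begins: read the wrist's pose just before it. calibration takes no time and is no camera call; for the wrist camera it gives the pose at the moment of the call.
- manip.sign_off(): hands the job in; it is judged then, once.
The state is a dict: "clock": time; "joints": joint angles; "qd": joint speeds; "effort": joint torques, N m; "eef_pos": TCP position; "eef_rot": TCP orientation; "wrist_force": force on the tool from outside, world axes, zero at the start; "moment": the same for the moment, N m; "finger_gap": finger opening in mm; "finger_force": force on a finger pad.
Only numpy, scipy, OpenCV 4.12 (cv2) and the standard library are available. Lean on these libraries where they do the work, as an engineer would, in place of code of your own. Each camera call takes 0.05 s, during which the arm holds its last target. There are 200 camera calls.

## Task

Load the sample vial into the photometer: press down on the front of its closed hatch to free the push-push latch so that the hatch springs up, and stand the vial upright and fully down in the well underneath. Then swing the hatch shut, press it down again until it latches, and leave it shut. Be gentle: never push on the hatch with more than 15 N, do not force or tip the glass vial, and leave the other things where they are.

Things in the scene. Friction and masses are not known exactly. Their poses are not given: they have to be found in the camera images.
- photometer: Vial photometer, off-white plastic, 200 (x) x 150 (y) x 88 mm high, fixed. Origin: centre of its underside; x to its rear, y to its left, z up; turned about z only. Front 45 mm: low sloping keypad. Rear 38 mm: housing 88 mm high. Between: deck 55 mm high, under the grey hatch (x -55 to 55, y -42 to 42 mm). On the deck, 29 mm ahead of the well, a latch post 32 mm wide, its top at z 81 mm.
- hatch: Grey cover 111 mm long, 84 mm wide, 4 mm roof, walls reaching 21 mm below the hinge axis. Origin: mid-width on the hinge axis; front edge at its x = -110 mm, top face z = 7 mm. A spring with a damper drives it open: holding it down at the pad takes about 3.2 N closed, 1.5 N nearly open (more when moved fast: go slowly over the last 15 mm, where the latch engages). Freed, it opens in 2 to 3 s.
- hatch_angle (a joint): Hatch angle, rad: 0 = shut and latched, grows as the front rises, 1.75 = fully open (10 degrees past upright). Push-push latch: press the pad 2.8 mm below its latched height (-0.030) and let go: it is freed and springs open; swing it shut, press as deep again, let go: it stays at 0. Pressed less, it keeps its state. Rubber stops meet it 2.5 mm down, then 16 N per mm: it trips at about 8 N.
- press_pad (a point): Centre of the top of the black ribbed press pad (20 x 40 mm) on the hatch, near its front edge, 93 mm from the hinge axis and 7 mm above it when closed; moves with the hatch.
- hinge_axis (a point): Middle of the hatch's hinge axis, at [55, 0, 81] mm in the photometer's frame. The axis runs along the photometer's y. The open hatch's front edge stands 110 mm above it.
- well_mouth (a point): Centre of the mouth of the single vial well, a black square block 36 mm wide that stands 3 mm above the deck; 58 mm above the worktop, 67 mm ahead of the hinge axis. Hole 12.6 mm in diameter with a 1 mm chamfer, 16 mm deep, vertical.
- well_floor (a point): Centre of the well's floor, 16 mm below the mouth (42 mm above the worktop). The seated vial's origin lies here and its cap stands 16 mm above the mouth.
- vial: The sample vial: pale glass vial with a white screw cap, 11.6 mm in diameter, 32 mm tall (the top 6 mm is the cap, of the same diameter), about 12 g; stands upright on the worktop left or right of the photometer. Origin: centre of its underside, z up its axis. The only vial in the scene.
- beaker: Glass beaker, 52 mm in diameter, 70 mm tall, bystander; origin at the centre of its underside. It and the vial may have changed places.
- petri_dish: Glass dish, 63 mm in diameter, 14 mm high, bystander.
- ptfe_tape: White reel of tape, 48 mm in diameter, 14 mm high, bystander.
- spanner_c: Spanner, 137 mm long, lying flat, bystander.
- tweezers: Steel tweezers, 131 mm long, lying flat, bystander.
- marker: Marker pen, 86 mm long, 12 mm thick, lying, bystander.

How it is judged (in metres and radians):
On the way, in this order (a step that is already met when the one before it is completed fails the run):
1. the hatch has been freed and stands open (value of joint hatch_angle above 1.2 rad), for 0.2 s.
2. the vial stands fully down in the well (z of vial in the frame of well_floor below 0.003 m and horizontal distance between vial and well_floor below 0.003 m and angle between vial's own z axis and vertical below 0.12 rad), for 0.2 s.
At the end, for the whole second after the job is handed in: The vial stands upright (within 7 degrees) on the floor of the well (underside within 3 mm of the floor's height and axis), at rest, and the hatch is shut and held by its latch (within 0.02 rad of the latched angle) (all of step 2 and value of joint hatch_angle between -0.02 and 0.02 rad and linear speed of vial below 0.02 m/s); the robot touches nothing.
It fails at once if the hatch is pushed with more than 15 N (contact force between any of the fingers, the arm and hatch above 15 N).
It fails at once if the glass vial is forced against the photometer or its hatch with more than 25 N (contact force between vial and photometer above 25 N).
It fails at once if the vial is tipped over (more than 35 degrees) (angle between vial's own z axis and vertical above 0.6 rad).
It fails at once if another thing is moved by more than 30 mm (distance of any of beaker, petri_dish, ptfe_tape, spanner_c, tweezers, marker from where it was at the start of the episode above 0.03 m).
It also fails if it takes over 67 s, if anything falls off the work surface, if the arm or the gripper's body presses on something with over 40 N, if the wrist force passes 120 N, or if a joint passes its speed limit or range.

## Working session

There is one attempt and no reset: what is moved stays moved. The work goes in short steps, Python scripts to look and compute and a shell command to move; the robot and the scene stay as the last step left them, time stands still between calls to the robot, and variables do not carry over. Pictures are saved under pics/ and viewed, at most 10 in all, crops included, and the job is handed in when it is done.

```bash
ls; mkdir -p pics
python3 - <<'E'
from cell import manip, optics
import cv2,numpy as np
print(manip.read_state())
for n in("top","side"):
    p,d=optics.camera(n); cv2.imwrite(f"pics/{n}0.png",p[...,::-1]); np.save(f"pics/{n}0.npy",d)
    c=optics.calibration(n); print(n,c)
E
```

```text
pics
{'clock': 0.0, 'joints': array([-1.24457718e+00,  3.00473341e-01,  1.52164793e+00,  1.82123909e-05,
        1.32068892e+00, -6.66205433e-02]), 'qd': array([-0.00135458, -0.00098261, -0.00173032, -0.00052105, -0.00013102,
        0.00035436]), 'effort': array([-7.48854836e-04, -5.31803691e+01, -3.52741635e+01,  7.07976683e-02,
        2.45307258e-02, -1.48669164e-04]), 'eef_pos': array([ 210.44610193, -507.8343309 ,  204.85682708]), 'eef_rot': array([-3.14037900e+00, -9.86536350e-05,  3.92835107e-01]), 'wrist_force': array([-0.31399272, -0.11858693, -0.16473878]), 'moment': array([0.03961575, 0.06066491, 0.0313078 ]), 'finger_force': 0.0, 'finger_gap': 93.84396509236224}
top {'camera_matrix': array([[465.19044122,   0.        , 317.5375314 ],
       [  0.        , 465.19044122, 240.76238008],
       [  0.        ,   0.        ,   1.        ]]), 'R': array([[ 0.05688286, -0.99836561, -0.00551886],
       [-0.97389787, -0.05427042, -0.22040339],
       [ 0.21974365,  0.01791198, -0.9753932 ]]), 't': array([ -19.52104683,  564.90330587, 1134.72677765])}
side {'camera_matrix': array([[521.42937394,   0.        , 314.40520615],
       [  0.        , 521.42937394, 241.6240557 ],
       [  0.        ,   0.        ,   1.        ]]), 'R': array([[ 0.9842021 , -0.17642811, -0.01481062],
       [-0.09963918, -0.48279827, -0.87004475],
       [ 0.14634981,  0.85777559, -0.49275022]]), 't': array([-518.89232507,  133.00365508, 1282.03476944])}
```

View pics/top0.png

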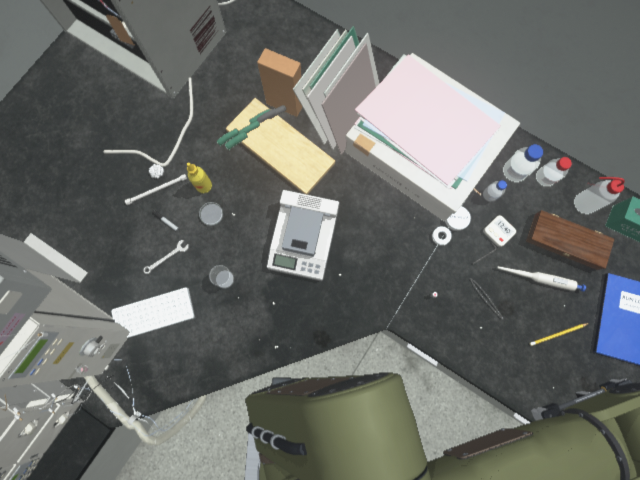

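View pics/side0.png

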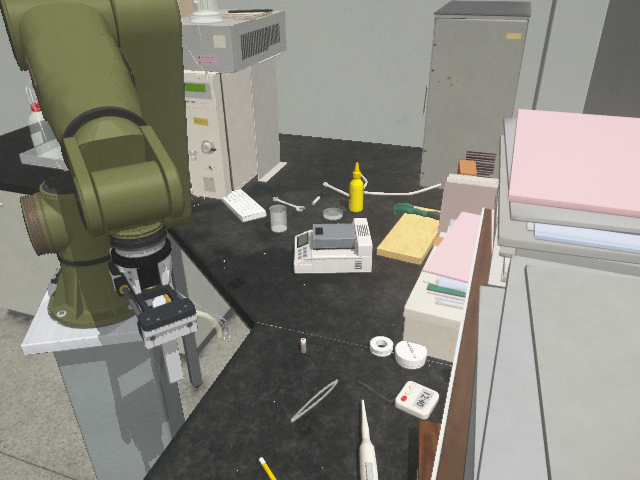

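Top: photometer at (303,235), front facing down-image, with the grey hatch at (300,232) and the vial at (434,295). Side: vial with its white cap at (303,345), photometer at (335,248).

```bash
cat > h.py <<'E'
import numpy as np,cv2
from cell import manip,optics
def cloud(d,c):
    K=c["camera_matrix"];v,u=np.mgrid[:480,:640]
    P=np.stack([(u-K[0,2])/K[0,0]*d,(v-K[1,2])/K[1,1]*d,d],-1)
    return (P-c["t"])@c["R"]
E
python3 - <<'E'
from h import *
for n,vp,pp in(("top",(434,295),(303,235)),("side",(303,345),(335,248))):
    p=cv2.imread(f"pics/{n}0.png")[...,::-1].astype(int);d=np.load(f"pics/{n}0.npy")
    W=cloud(d,optics.calibration(n)); 
    def box(c,r,z0,z1):
        m=np.zeros(d.shape,bool);m[c[1]-r:c[1]+r,c[0]-r:c[0]+r]=1
        return m&(d>0)&(W[...,2]>z0)&(W[...,2]<z1)
    m=np.zeros(d.shape,bool);m[vp[1]-15:vp[1]+15,vp[0]-15:vp[0]+15]=1
    print(n,"table z",np.median(W[m&(d>0)][:,2]))
    m=box(vp,12,8,50);Q=W[m];print("vial",len(Q),Q.mean(0),Q.min(0),Q.max(0)); 
    m2=box(vp,12,26,50);print(" cap",W[m2].mean(0),m2.sum())
    m=box(pp,55,8,110);Q=W[m]
    r=cv2.minAreaRect(Q[:,:2].astype(np.float32));print("photometer",len(Q),r)
    sat=p.max(-1)-p.min(-1)
    g=box(pp,45,75,100)&(p.max(-1)<170);G=W[g]
    r=cv2.minAreaRect(G[:,:2].astype(np.float32));print("hatch",len(G),r,np.median(G[:,2]))
    h=box(pp,55,75,100)&(p.max(-1)>=170);H=W[h]
    r=cv2.minAreaRect(H[:,:2].astype(np.float32));print("housing",len(H),r,np.median(H[:,2]))
p=cv2.imread("pics/top0.png")
a=cv2.resize(p[180:290,255:350],None,fx=5,fy=5,interpolation=cv2.INTER_CUBIC)
b=cv2.resize(p[280:310,420:450],None,fx=10,fy=10,interpolation=cv2.INTER_CUBIC)
o=np.zeros((550,800,3),np.uint8);o[:,:475]=a;o[:300,490:790]=b;cv2.imwrite("pics/crop1.png",o)
E
```

```text
top table z 0.7508038597759502
vial 23 [ 447.98970917 -294.04273566   27.79168921] [ 443.11407261 -300.46644931    8.71193495] [ 453.63603477 -289.60613518   35.907219  ]
 cap [ 448.36041647 -294.91941968   32.72964727] 16
photometer 4906 ((611.9583129882812, 36.48127746582031), (271.35821533203125, 276.6183776855469), 81.29193115234375)
hatch 321 ((606.1036376953125, 49.14274978637695), (149.9226531982422, 151.55422973632812), 80.70764923095703) 87.96812178311544
housing 1981 ((606.676025390625, 49.179290771484375), (148.9492645263672, 148.6367645263672), 80.29135131835938) 88.6627700633876
side table z 1.4119752891239805
vial 59 [ 450.10236007 -298.45117781   23.53624192] [ 445.43846963 -303.05849679    8.27867153] [ 455.05546056 -290.4549763    34.94304049]
 cap [ 450.44575326 -297.36432698   31.49083702] 26
photometer 4454 ((639.320068359375, 213.42059326171875), (496.21990966796875, 363.0940856933594), 80.39974212646484)
hatch 903 ((608.025146484375, 46.768760681152344), (143.859130859375, 148.69154357910156), 80.61771392822266) 89.39965934413996
housing 409 ((613.423583984375, 50.86092758178711), (151.84542846679688, 147.42637634277344), 75.06889343261719) 88.91791476062184
```

View pics/crop1.png

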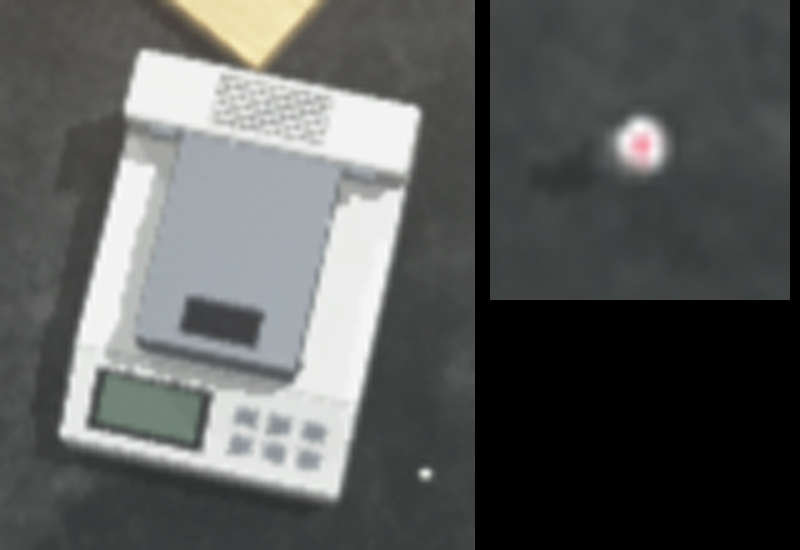

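The crop shows the photometer turned clockwise, with its pad corners at about (185,296), (264,308), (257,347), (180,332). The vial cap is at about (640,145). I'll fit the photometer pose to these corners.

```bash
cat >> h.py <<'E'
def proj(X,c):
    q=np.asarray(X)@c["R"].T+c["t"];q=q@c["camera_matrix"].T;return q[:,:2]/q[:,2:]
def body(s,P):
    P=np.asarray(P,float);a=s[2];return np.c_[s[0]+np.cos(a)*P[:,0]-np.sin(a)*P[:,1],s[1]+np.sin(a)*P[:,0]+np.cos(a)*P[:,1],P[:,2]]
E
python3 - <<'E'
from h import *
from scipy.optimize import least_squares
c=optics.calibration("top")
M=[[100,75,88],[100,-75,88],[62,75,88],[62,-75,88],[-28,10*2,88],[-28,-20,88],[-48,-20,88],[-48,20,88],[-55,42,88],[-55,-42,88]]
U=np.array([[140,50],[420,105],[127,117],[408,185],[187,296],[265,309],[257,348],[180,332],[137,340],[297,372]],float)
U=(U+.5)/5-.5+[255,180]
f=lambda s:(proj(body(s,M),c)-U).ravel()
r=least_squares(f,[590,45,-.15],x_scale=[10,10,.1],loss="soft_l1")
print(r.x,f(r.x).reshape(-1,2).round(1).tolist())
print(body(r.x,[[-38,0,88],[55,0,81],[-12,0,58]]).round(1))
# vial cap by ray at z=32
K=c["camera_matrix"]
for n,u in(("top",(np.array([640-490,145])+.5)/10-.5+[420,280]),):
    q=c["R"].T@np.linalg.solve(K,[*u,1]);o=-c["R"].T@c["t"];print("vial",o+q*(32-o[2])/q[2])
E
```

```text
[ 5.84228418e+02  5.15618569e+01 -1.58508048e-01] [[0.1, -1.8], [0.9, -1.1], [-0.7, -1.5], [0.2, -3.2], [0.3, 0.5], [0.1, 1.2], [-0.0, 1.0], [-0.1, 0.9], [-0.7, 0.1], [-0.1, 0.7]]
[[546.7  57.6  88. ]
 [638.5  42.9  81. ]
 [572.4  53.5  58. ]]
vial [ 448.51459716 -295.70119427   32.        ]
```

```bash
cat >> h.py <<'E'
from scipy.spatial.transform import Rotation as Ro
def to(x,y,z,yaw):
    s=manip.read_state();R=Ro.from_euler("xyz",s["eef_rot"]);T=Ro.from_euler("xyz",[np.pi,0,yaw])
    return R.inv().apply(np.array([x,y,z])-s["eef_pos"]).round(1).tolist(),(R.inv()*T).as_rotvec().round(3).tolist()
E
python3 - <<'E'
from h import *
print(to(510,58,250,-.1585)); c=optics.calibration("wrist");s=manip.read_state();R=Ro.from_euler("xyz",s["eef_rot"])
print("cam pos in tool",R.inv().apply(-c["R"].T@c["t"]-s["eef_pos"]),"cam axes in tool",(R.inv().as_matrix()@c["R"].T).round(2).tolist(),c["camera_matrix"])
E
```

```text
([493.4, -408.2, -44.6], [-0.001, 0.0, 0.551])
cam pos in tool [ 7.96625032e+01 -1.26978942e-01 -1.78203390e+02] cam axes in tool [[-0.0, -0.96, -0.27], [1.0, -0.0, -0.0], [0.0, -0.27, 0.96]] [[415.55100377   0.         317.79289864]
 [  0.         415.55100377 245.27963671]
 [  0.           0.           1.        ]]
```

```bash
python3 -m crank '[[0,25,-20,-5,0,0,-0.14],[0,50,-41,-10,0,0,-0.28],[0,75,-61,-14,0,0,-0.42],[0,100,-82,-14,0,0,-0.56],[0,125,-102,-14,0,0,-0.70],[0,150,-122,-14,0,0,-0.84],[0,175,-143,-14,0,0,-0.98],[0,200,-163,-14,0,0,-1.12],[0,225,-184,-14,0,0,-1.26],[0,250,-204,-14,0,0,-1.3]]' 
python3 -c "
from h import *
print(to(560,55,220,2.983))"
```

```text
clock: 1.1
eef_pos: [363.7, -222.6, 219.3]
eef_rot: [-3.141, -0.0, 1.698]
wrist_force: [1.2, 0.1, 0.1]
finger_gap: 17.5
finger_force: 0.0
([250.5, 229.9, -0.7], [-0.0, -0.0, -1.285])
```

```bash
python3 -m crank '[[0,28,25,0,0,0,-0.14],[0,56,51,0,0,0,-0.28],[0,84,77,0,0,0,-0.42],[0,111,102,0,0,0,-0.56],[0,139,128,0,0,0,-0.70],[0,167,153,0,0,0,-0.84],[0,195,179,0,0,0,-0.98],[0,223,204,0,0,0,-1.12],[0,250,230,0,0,0,-1.285],[0,250,230,0,0,0,-1.285]]'
python3 - <<'E'
from h import *
c=optics.calibration("wrist");p,d=optics.camera("wrist")
np.savez("pics/w1.npz",d=d,R=c["R"],t=c["t"],camera_matrix=c["camera_matrix"]);cv2.imwrite("pics/w1.png",p[...,::-1])
print(manip.read_state()["eef_pos"],proj(body([584.2,51.6,-.1585],[[-38,0,88],[-55,42,88],[-55,-42,88],[62,75,88],[62,-75,88]]),c).round().tolist())
E
```

```text
clock: 2.1
eef_pos: [562.4, 55.1, 218.4]
eef_rot: [3.141, -0.001, 2.986]
wrist_force: [-0.6, -0.6, -0.1]
finger_gap: 0.6
finger_force: 0.0
[561.48858535  53.56012416 218.49117489] [[318.0, 216.0], [374.0, 193.0], [262.0, 193.0], [409.0, 335.0], [226.0, 335.0]]
```

View pics/w1.png

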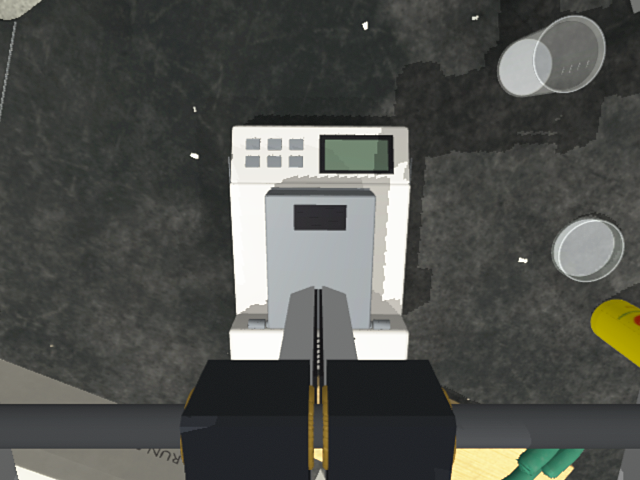

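The wrist view shows the black pad with corners (294,205)–(347,230), the hatch front edge at v≈196, u 266–374, and the predicted pad centre within 2 px.

Run:
```python
from h import *
from scipy.optimize import least_squares
c=dict(np.load("pics/w1.npz"));p=cv2.imread("pics/w1.png").astype(int)
g=(p.max(-1)<70);m=np.zeros_like(g);m[195:240,285:356]=1;v,u=np.nonzero(g&m)
r=cv2.minAreaRect(np.c_[u,v].astype(np.float32));print(r)
# pad top centre by ray to z=88
def ray(u,z):
    q=c["R"].T@np.linalg.solve(c["camera_matrix"],[*u,1]);o=-c["R"].T@c["t"];return o+q*(z-o[2])/q[2]
W=cloud(c["d"],c);print("depth pad",np.median(W[208:228,298:343].reshape(-1,3),0),"z deck",np.median(W[215:290,240:258,2]),"housing z",np.median(W[338:352,240:275].reshape(-1,3),0))
print(ray(r[0],88))
L=[p[y,:,0] for y in(240,260,280)]
# left/right hatch edges, and body edges
for y in (250,270):print(y,p[y,225:275,1].tolist(),p[y,365:415,1].tolist())
cc=cv2.boxPoints(r);print("yaw from pad",[ray(k,88).round(1).tolist() for k in cc])
print(to(547,57.6,110,2.983))
```

```text
((320.0, 217.0), (24.0, 50.0), 90.0)
depth pad [548.35205473  59.06392541  88.01830543] z deck 53.97528516703326 housing z [646.85172016  -9.39425645  86.96537665]
[547.96611579  59.08911927  88.        ]
250 [51, 52, 53, 55, 51, 48, 36, 77, 243, 255, 255, 254, 254, 254, 254, 254, 252, 251, 253, 252, 251, 251, 251, 251, 251, 251, 251, 251, 250, 250, 250, 250, 250, 250, 250, 250, 250, 250, 250, 252, 244, 193, 175, 183, 185, 183, 184, 184, 184, 184] [175, 174, 175, 174, 174, 175, 173, 155, 160, 189, 199, 197, 197, 197, 197, 197, 196, 197, 196, 194, 192, 208, 249, 253, 252, 252, 252, 252, 252, 252, 252, 252, 252, 252, 252, 252, 252, 252, 252, 248, 196, 103, 51, 49, 52, 51, 51, 50, 48, 48]
270 [69, 68, 65, 63, 63, 62, 59, 49, 81, 240, 255, 255, 254, 254, 254, 254, 254, 253, 251, 251, 250, 250, 250, 250, 250, 251, 251, 251, 251, 250, 251, 250, 250, 250, 250, 250, 250, 250, 250, 251, 255, 230, 179, 179, 183, 183, 183, 183, 183, 183] [174, 175, 175, 174, 175, 174, 155, 142, 182, 199, 198, 197, 197, 197, 197, 197, 197, 194, 201, 251, 254, 252, 252, 252, 252, 252, 252, 252, 252, 252, 252, 252, 252, 252, 252, 252, 253, 252, 247, 161, 62, 41, 45, 48, 48, 51, 53, 56, 59, 58]
yaw from pad [[536.0, 41.9, 88.0], [541.8, 79.1, 88.0], [560.2, 76.5, 88.0], [554.2, 38.8, 88.0]]
([14.8, 1.7, 108.5], [-0.0, -0.002, -0.001])
```

```bash
python3 -m crank '[[0,4,0,30,0,0,0],[0,8,0,60,0,0,0],[0,14,1,90,0,0,0],[0,14,1,110,0,0,0],[0,14,1,118,0,0,0],[0,14,1,122,0,0,0],[0,14,1,124,0,0,0],[0,14,1,124,0,0,0],[0,14,1,124,0,0,0]]'
```

```text
clock: 3.05
eef_pos: [548.0, 55.4, 96.2]
eef_rot: [3.141, 0.001, 2.978]
wrist_force: [-0.5, -0.1, 0.7]
finger_gap: 0.2
finger_force: 0.0
```

```bash
python3 -m crank '[[0,0,2,2,0,0,0],[0,0,2,4,0,0,0],[0,0,2,5,0,0,0],[0,0,2,6,0,0,0],[0,0,2,7,0,0,0],[0,0,2,8,0,0,0],[0,0,2,8.6,0,0,0],[0,0,2,9.2,0,0,0],[0,0,2,9.2,0,0,0]]'
```

```text
clock: 3.95
eef_pos: [547.9, 57.5, 86.2]
eef_rot: [3.142, -0.0, 2.978]
wrist_force: [-2.0, 0.3, 2.7]
finger_gap: 0.5
finger_force: 1.7
```

```bash
python3 -m crank '[[0,0,0,0.4,0,0,0],[0,0,0,0.4,0,0,0],[0,0,0,0.4,0,0,0]]'; python3 -m crank '[[0,0,0,0.3,0,0,0],[0,0,0,0.3,0,0,0],[0,0,0,0.3,0,0,0]]'
```

```text
clock: 4.25
eef_pos: [547.9, 57.4, 85.9]
eef_rot: [3.142, 0.0, 2.978]
wrist_force: [-2.9, 0.7, 3.8]
finger_gap: 0.5
finger_force: 1.8
clock: 4.55
eef_pos: [548.0, 57.4, 85.7]
eef_rot: [3.142, 0.0, 2.978]
wrist_force: [-3.5, 0.6, 5.2]
finger_gap: 0.5
finger_force: 2.6
```

```bash
python3 -m crank '[[0,0,0,0.3,0,0,0],[0,0,0,0.3,0,0,0],[0,0,0,0.3,0,0,0]]'
```

```text
clock: 4.85
eef_pos: [547.9, 57.5, 85.5]
eef_rot: [3.142, 0.0, 2.978]
wrist_force: [-4.0, 0.2, 7.4]
finger_gap: 0.3
finger_force: 3.5
```

```bash
python3 -m crank '[[0,0,0,0.2,0,0,0],[0,0,0,0.2,0,0,0],[0,0,0,0.2,0,0,0]]'
```

```text
clock: 5.15
eef_pos: [548.0, 57.4, 85.4]
eef_rot: [3.142, 0.0, 2.978]
wrist_force: [-4.7, 0.5, 8.3]
finger_gap: 1.0
finger_force: 4.1
```

```bash
python3 -m crank '[[0,0,0,0.2,0,0,0],[0,0,0,0.2,0,0,0],[0,0,0,0.2,0,0,0]]'
```

```text
clock: 5.45
eef_pos: [548.0, 57.5, 85.4]
eef_rot: [3.142, 0.0, 2.978]
wrist_force: [-5.4, 0.1, 9.0]
finger_gap: 0.1
finger_force: 4.6
```

```bash
python3 -m crank '[[0,0,0,-10,0,0,0],[0,10,0,-40,0,0,0],[0,40,0,-80,0,0,0],[0,70,0,-110,0,0,0],[0,100,0,-110,0,0,0],[0,100,0,-110,0,0,0],[0,100,0,-110,0,0,0],[0,100,0,-110,0,0,0]]'
python3 - <<'E'
from h import *
p,d=optics.camera("side");W=cloud(d,optics.calibration("side"))
m=(np.abs(W[...,0]-610)<70)&(np.abs(W[...,1]-48)<60)&(d>0);print(W[m][:,2].max(),np.percentile(W[m][:,2],98))
print(to(448.5,-296,190,1.0),manip.read_state()["joints"])
E
```

```text
clock: 6.25
eef_pos: [449.9, 73.6, 194.7]
eef_rot: [-3.141, -0.0, 2.978]
wrist_force: [-0.1, -0.1, 0.5]
finger_gap: 0.5
finger_force: 0.0
194.26934035249744 192.4966868607969
([-59.0, -364.8, 4.6], [-0.0, -0.0, 1.978]) [ 8.17770081e-02  9.90274184e-02  1.78818453e+00 -6.95293746e-05
  1.25480265e+00 -1.32496143e+00]
```

```bash
python3 -m crank '[[40,-7,-46,0,0,0,0],[40,-14,-92,0,0,0,0],[40,-21,-138,0,0,0,0],[40,-28,-184,0,0,0,0],[40,-35,-230,0,0,0,0],[40,-42,-276,10,0,0,0],[40,-49,-322,20,0,0,0],[40,-59,-365,30,0,0,0],[40,-59,-365,30,0,0,0],[40,-59,-365,30,0,0,0]]'
python3 - <<'E'
from h import *
c=optics.calibration("wrist");p,d=optics.camera("wrist")
cv2.imwrite("pics/w2.png",p[...,::-1]);W=cloud(d,c)
print(manip.read_state()["eef_pos"],proj([[448.5,-296,32]],c))
u,v=proj([[448.5,-296,32]],c)[0].astype(int)
b=np.zeros(d.shape,bool);b[v-40:v+40,u-40:u+40]=1
m=b&(W[...,2]>27)&(W[...,2]<36)&(d>0);q=W[m];print(m.sum(),np.median(q,0),(q.min(0)+q.max(0))/2,q.max(0)-q.min(0))
p,d=optics.camera("side")
w=cv2.imread("pics/w2.png");cv2.imwrite("pics/c2.png",np.hstack([cv2.resize(p[130:330,220:420,::-1],(400,400)),cv2.resize(w[v-60:v+60,u-60:u+60],(400,400))]))
E
```

```text
clock: 7.3
eef_pos: [447.7, -296.6, 163.7]
eef_rot: [3.141, -0.002, 2.976]
wrist_force: [-0.4, 0.3, -0.2]
finger_gap: 37.7
finger_force: 0.0
[ 448.00623122 -295.76812891  164.34012241] [[318.54778262 236.48455822]]
179 [ 447.64157779 -296.08552955   30.56024491] [ 447.93970063 -296.22433006   30.00214632] [11.60498984 11.25665541  5.21536679]
```

View pics/c2.png

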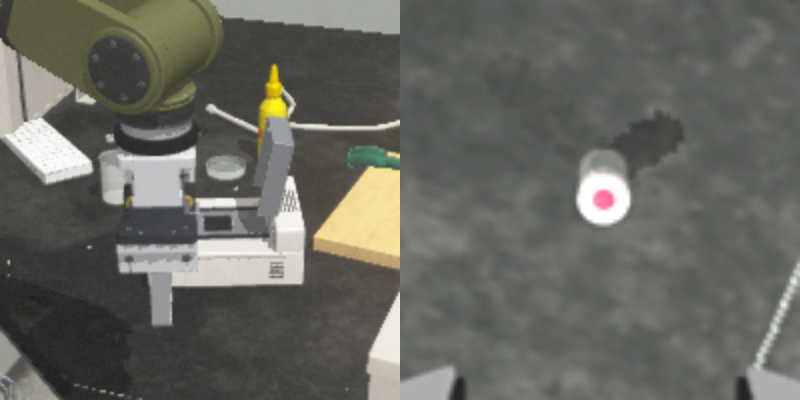

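The hatch stands fully open on the left. On the right, the vial cap is at about (603,200), within 1 mm of the tool axis. I'll descend and grip.

```bash
python3 -m crank '[[40,0,0,40,0,0,0],[40,0,0,80,0,0,0],[40,0,0,115,0,0,0],[40,0,0,135,0,0,0],[40,0,0,144,0,0,0],[40,0,0,144,0,0,0],[40,0,0,144,0,0,0]]' 
python3 -m crank '[[0,0,0,0,0,0,0],[0,0,0,0,0,0,0],[0,0,0,0,0,0,0],[0,0,0,0,0,0,0],[0,0,0,0,0,0,0],[0,0,0,0,0,0,0]]' 8
```

```text
clock: 8.1
eef_pos: [448.7, -296.0, 22.2]
eef_rot: [-3.141, 0.002, 2.978]
wrist_force: [0.1, 0.1, 0.4]
finger_gap: 37.6
finger_force: 0.0
clock: 8.7
eef_pos: [448.1, -296.2, 21.1]
eef_rot: [-3.141, 0.001, 2.978]
wrist_force: [-1.0, -1.0, 4.3]
finger_gap: 11.1
finger_force: 8.0
```

```bash
python3 -m crank '[[0,0,0,-5,0,0,0],[0,0,0,-30,0,0,0],[0,0,0,-75,0,0,0],[0,0,0,-120,0,0,0],[0,0,0,-150,0,0,0],[0,0,0,-150,0,0,0],[0,0,0,-150,0,0,0]]'
python3 -c "
from h import *
print(to(550,-15,175,2.983))"
```

```text
clock: 9.4
eef_pos: [447.9, -295.9, 170.9]
eef_rot: [-3.141, 0.0, 2.978]
wrist_force: [0.6, -0.3, -1.8]
finger_gap: 11.4
finger_force: 8.0
([-55.0, 293.8, -4.1], [-0.0, 0.0, -0.005])
```

```bash
python3 -m crank '[[0,-4,30,0,0,0,0],[0,-12,70,0,0,0,0],[0,-20,110,0,0,0,0],[0,-28,150,-4,0,0,0],[0,-36,190,-4,0,0,0],[0,-44,230,-4,0,0,-0.005],[0,-50,270,-4,0,0,-0.005],[0,-55,294,-4,0,0,-0.005],[0,-55,294,-4,0,0,-0.005],[0,-55,294,-4,0,0,-0.005]]'
python3 - <<'E'
from h import *
c=optics.calibration("wrist");s=manip.read_state();p,d=optics.camera("wrist")
np.savez("pics/w3.npz",d=d,**{k:c[k] for k in c});cv2.imwrite("pics/w3.png",p[...,::-1])
print(s["eef_pos"],s["eef_rot"],s["finger_gap"],proj([[572.8,54.2,58]],c))
E
```

```text
clock: 10.4
eef_pos: [549.6, -14.9, 173.4]
eef_rot: [-3.141, -0.002, 2.984]
wrist_force: [-0.5, -0.2, -1.1]
finger_gap: 10.9
finger_force: 8.0
[549.56576329 -14.89860763 173.42921519] [-3.14124545e+00 -2.46938257e-03  2.98369452e+00] 10.90014266319947 [[414.93815017 257.04144305]]
```

View pics/w3.png

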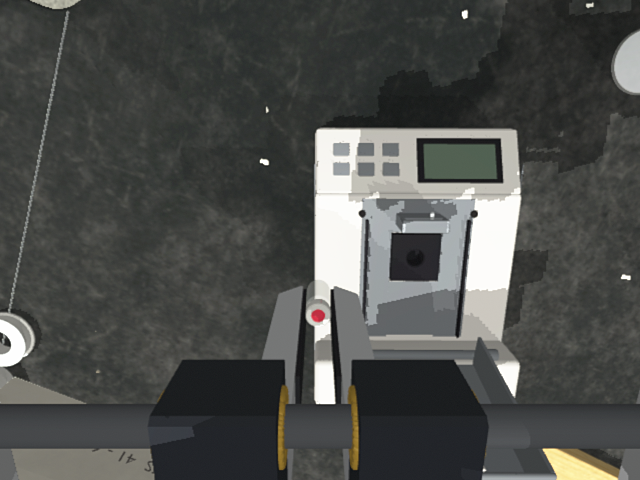

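The well hole is at about (416,257) and its block spans (391–440, 234–282). The held vial's cap is at (318,315).

Run:
```python
from h import *
c=dict(np.load("pics/w3.npz"));p=cv2.imread("pics/w3.png").astype(int)
def ray(u,z):
    q=c["R"].T@np.linalg.solve(c["camera_matrix"],[*u,1]);o=-c["R"].T@c["t"];return (o+q*(z-o[2])/q[2]).round(2)
g=np.zeros((480,640),np.uint8);g[225:292,380:452]=(p.max(-1)<75)[225:292,380:452]
n,l,st,ce=cv2.connectedComponentsWithStats(g);k=1+st[1:,4].argmax();v,u=np.nonzero(l==k)
r=cv2.minAreaRect(np.c_[u,v].astype(np.float32));print(r,"block",ray(r[0],58))
gh=np.zeros((480,640),np.uint8);gh[245:270,402:430]=(p.max(-1)<22)[245:270,402:430];v,u=np.nonzero(gh);print("hole",len(u),u.mean(),v.mean(),(u.min()+u.max())/2,(v.min()+v.max())/2,ray((u.mean(),v.mean()),58))
print(p[257,385:446].max(-1).tolist());print(p[228:290,395].max(-1).tolist())
red=(p[...,2]-p[...,1]>60);red[:300]=0;red[335:]=0;red[:,:300]=0;red[:,335:]=0;v,u=np.nonzero(red);print("red",len(u),u.mean(),v.mean(),"cap",ray((u.mean(),v.mean()),173.4-20.5+32))
W=cloud(c["d"],c);print("cap depth z",np.median(W[v,u],0))
print("seat",to(*ray(r[0],58)[:2],150,2.983),manip.read_state()["eef_pos"])
```

```text
((415.5, 256.5), (47.0, 51.0), 90.0) block [572.45  54.65  58.  ]
hole 55 415.1272727272727 260.5090909090909 415.0 259.5 [575.51  54.08  58.  ]
[165, 165, 166, 168, 168, 100, 37, 36, 42, 45, 45, 44, 46, 47, 46, 44, 45, 45, 45, 46, 42, 36, 27, 29, 28, 26, 28, 28, 28, 28, 28, 24, 21, 19, 20, 21, 26, 22, 30, 38, 44, 46, 45, 47, 45, 44, 47, 46, 46, 45, 45, 45, 42, 40, 77, 163, 182, 180, 179, 179, 178]
[181, 181, 179, 169, 156, 45, 24, 45, 46, 44, 45, 45, 44, 44, 46, 45, 45, 44, 45, 45, 46, 46, 46, 45, 46, 46, 45, 47, 45, 45, 42, 40, 41, 41, 41, 41, 42, 42, 43, 41, 41, 42, 41, 41, 42, 42, 41, 42, 41, 40, 38, 40, 108, 189, 167, 163, 163, 163, 163, 163, 164, 164]
red 140 317.57142857142856 315.35 cap [548.65 -14.89 184.9 ]
cap depth z [549.52255665 -14.97161978 183.1087115 ]
seat ([-11.5, 72.9, 23.7], [-0.0, -0.002, -0.0]) [549.58930508 -15.4911006  173.77504005]
```

```bash
python3 -m crank '[[0,-4,24,0,0,0,0],[0,-8,48,0,0,0,0],[0,-12,70,10,0,0,0],[0,-12.3,73,40,0,0,0],[0,-12.3,73,70,0,0,0],[0,-12.3,73,83,0,0,0],[0,-12.3,73,83,0,0,0],[0,-12.3,73,83,0,0,0]]'
python3 - <<'E'
from h import *
c=optics.calibration("wrist");s=manip.read_state();p,d=optics.camera("wrist");s2=manip.read_state()
np.savez("pics/w4.npz",d=d,**{k:c[k] for k in c});cv2.imwrite("pics/w4.png",p[...,::-1])
W=cloud(d,c)
red=(p[...,0].astype(int)-p[...,1]>60);red[:250]=0;red[360:]=0;red[:,:290]=0;red[:,345:]=0;v,u=np.nonzero(red);print("cap",np.median(W[v,u],0))
print(s["eef_pos"],s2["eef_pos"],s["eef_rot"],s["finger_gap"],proj([[573,54.6,58]],c))
cv2.imwrite("pics/c4.png",cv2.resize(p[180:360,220:420,::-1],None,fx=3,fy=3,interpolation=cv2.INTER_CUBIC))
E
```

```text
clock: 11.25
eef_pos: [574.3, 54.6, 92.9]
eef_rot: [3.141, 0.001, 2.982]
wrist_force: [0.3, 0.2, 0.1]
finger_gap: 11.0
finger_force: 8.0
cap [574.19410876  54.52679913 102.55030279]
[574.32569764  54.57691482  92.90669109] [574.55851406  54.73046198  93.33422602] [3.14143130e+00 1.01923900e-03 2.98189413e+00] 10.962262621646085 [[317.51779891 277.57085752]]
```

View pics/c4.png

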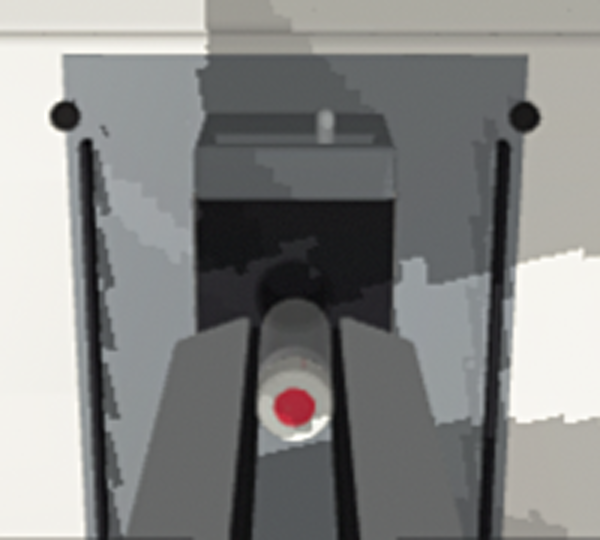

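Run:
```python
from h import *
c=dict(np.load("pics/w4.npz"))
def ray(u,z):
    q=c["R"].T@np.linalg.solve(c["camera_matrix"],[*u,1]);o=-c["R"].T@c["t"];return (o+q*(z-o[2])/q[2]).round(2)
f=lambda x,y:((x+.5)/3-.5+220,(y+.5)/3-.5+180)
print("hole front rim",ray(f(295,258),58),"sides",ray(f(257,290),58),ray(f(333,290),58))
print("vial bottom front",ray(f(294,297),71.5),"cap",ray(f(294,406),102.6))
print("predicted hole front (x573 centre,7.3)",proj(body([573,54.6,-.157],[[-7.3,0,58],[-6.3,0,58]]),c),f(295,258))
p=cv2.imread("pics/w4.png").astype(int).max(-1);print(p[245:290,318].tolist())
```

```text
hole front rim [566.28  55.95  58.  ] sides [571.23  48.16  58.  ] [573.43  61.79  58.  ]
vial bottom front [568.64  55.38  71.5 ] cap [574.04  54.51 102.6 ]
predicted hole front (x573 centre,7.3) [[317.47633115 264.8758443 ]
 [317.48205545 266.62828993]] (318.0, 265.6666666666667)
[100, 63, 25, 24, 27, 28, 26, 25, 27, 27, 28, 27, 25, 25, 30, 40, 44, 44, 45, 44, 41, 34, 29, 23, 24, 21, 20, 24, 22, 21, 22, 23, 22, 23, 44, 71, 68, 67, 67, 67, 67, 66, 67, 70, 74]
```

```bash
python3 -m crank '[[0,0.8,0.2,3,0,0,0],[0,0.8,0.2,7,0,0,0],[0,0.8,0.2,10,0,0,0],[0,0.8,0.2,12,0,0,0],[0,0.8,0.2,14,0,0,0],[0,0.8,0.2,16,0,0,0],[0,0.8,0.2,17.5,0,0,0],[0,0.8,0.2,17.5,0,0,0]]'
```

```text
clock: 12.1
eef_pos: [573.0, 55.5, 74.0]
eef_rot: [-3.141, -0.0, 2.983]
wrist_force: [0.2, -2.0, -1.2]
finger_gap: 11.0
finger_force: 8.0
```

```bash
python3 -m crank '[[0,0,-0.2,2,0,0,0],[0,0,-0.2,4,0,0,0],[0,0,-0.2,6,0,0,0],[0,0,-0.2,7.5,0,0,0],[0,0,-0.2,8.5,0,0,0],[0,0,-0.2,8.5,0,0,0]]'
```

```text
clock: 12.7
eef_pos: [573.0, 55.3, 65.7]
eef_rot: [-3.142, -0.0, 2.983]
wrist_force: [2.0, -1.5, -0.5]
finger_gap: 10.9
finger_force: 8.0
```

Only about 2 mm remains. I'll go down slowly, then release.

```bash
python3 -m crank '[[0,0,0,0.7,0,0,0],[0,0,0,1.4,0,0,0],[0,0,0,1.8,0,0,0],[0,0,0,1.8,0,0,0]]'
```

```text
clock: 13.1
eef_pos: [573.1, 55.3, 64.1]
eef_rot: [-3.142, 0.0, 2.983]
wrist_force: [1.9, -1.7, 1.1]
finger_gap: 11.6
finger_force: 8.0
```

```bash
python3 -m crank '[[20,0,0,0,0,0,0],[20,0,0,0,0,0,0],[25,0,0,0,0,0,0],[25,0,0,0,0,0,0],[25,0,0,-4,0,0,0],[25,0,0,-20,0,0,0],[25,0,0,-40,0,0,0],[25,0,0,-70,0,0,0],[25,0,0,-100,0,0,0],[25,0,0,-100,0,0,0]]'
python3 - <<'E'
from h import *
c=optics.calibration("wrist");p,d=optics.camera("wrist");s=manip.read_state();W=cloud(d,c)
u,v=proj([[573,55,74]],c)[0].astype(int);print(u,v,s["eef_pos"])
b=np.zeros(d.shape,bool);b[v-25:v+25,u-25:u+25]=1
m=b&(W[...,2]>66)&(W[...,2]<90)&(p.min(-1)>90)&(d>0);q=W[m];print(m.sum(),np.median(q,0),np.percentile(q[:,2],[5,95]))
cv2.imwrite("pics/c5.png",cv2.resize(p[max(v-80,0):v+80,u-80:u+80,::-1],None,fx=3,fy=3))
E
```

```text
clock: 14.1
eef_pos: [574.6, 55.5, 168.5]
eef_rot: [3.14, 0.007, 2.983]
wrist_force: [0.3, 0.5, -0.5]
finger_gap: 23.3
finger_force: 0.0
316 246 [573.81453643  55.41567181 166.03324236]
203 [572.99143898  54.52864159  72.45482074] [68.94165069 73.83151984]
```

View pics/c5.png

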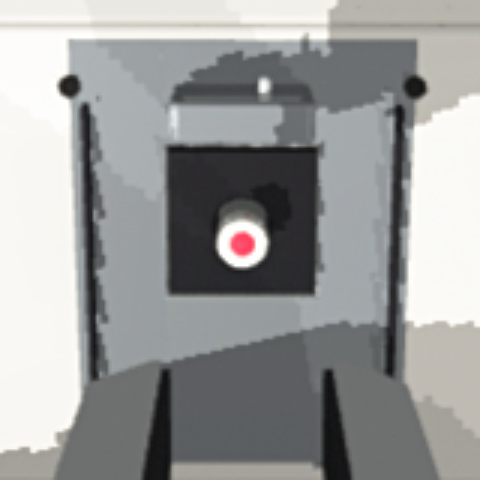

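The vial is upright in the well: cap at (241,243) on the block, cap top measured at z ≈ 73.8 mm. Next, move behind the hatch.

```bash
python3 -m crank '[[0,0,0,-40,0,0,0],[0,0,0,-58,0,0,0],[0,-40,0,-58,0,0,0],[0,-80,0,-58,0,0,0],[0,-117,0,-58,0,0,0],[0,-117,0,-40,0,0,0],[0,-117,0,-15,0,0,0],[0,-117,0,-15,0,0,0],[0,-117,0,-15,0,0,0]]'
cat > path.py <<'E'
from h import *
s=manip.read_state();e=s["eef_pos"];R=Ro.from_euler("xyz",s["eef_rot"])
H=np.array([639.3,44.3,81]);ex=np.array([.9877,-.1564,0])
print(e,((e-H)@ex).round(1),s["wrist_force"])
for th in np.r_[1.75,1.66,np.arange(1.57,-.01,-.1)]:
    c,n=np.cos(th),np.sin(th)
    if th>1.571: a,z=-110*c+7*n+8,110*n+7*c-8
    else:
        r=93+9*th/1.57;a,z=-r*c+7*n+8*n,r*n+7*c
    print(round(th,2),R.inv().apply(H+a*ex+[0,0,z]-e).round(1).tolist(),round(a,1),round(z+81,1))
E
python3 path.py
```

```text
clock: 15.05
eef_pos: [688.3, 36.9, 178.8]
eef_rot: [-3.141, -0.001, 2.983]
wrist_force: [0.2, 0.4, 1.2]
finger_gap: 0.3
finger_force: 0.0
[688.34087316  36.91091312 178.75104125] 49.6 [0.24506984 0.35240771 1.19327573]
1.75 [15.1, -0.4, -1.2] 34.5 180.0
1.66 [24.8, -0.4, -3.2] 24.8 181.9
1.57 [34.7, -0.4, -4.2] 14.9 183.0
1.47 [44.9, -0.4, -3.8] 4.7 182.6
1.37 [55.0, -0.5, -2.4] -5.4 181.2
1.27 [65.0, -0.5, -0.0] -15.4 178.9
1.17 [74.7, -0.5, 3.3] -25.1 175.5
1.07 [84.0, -0.5, 7.5] -34.4 171.3
0.97 [92.9, -0.5, 12.6] -43.3 166.3
0.87 [101.3, -0.5, 18.5] -51.7 160.4
0.77 [109.1, -0.5, 25.1] -59.5 153.8
0.67 [116.1, -0.6, 32.3] -66.6 146.6
0.57 [122.5, -0.6, 40.1] -73.0 138.8
0.47 [128.1, -0.6, 48.3] -78.5 130.6
0.37 [132.8, -0.6, 57.0] -83.3 121.9
0.27 [136.6, -0.6, 66.0] -87.1 113.0
0.17 [139.6, -0.6, 75.1] -90.1 103.8
0.07 [141.6, -0.6, 84.4] -92.1 94.5
```

```bash
python3 -m crank '[[0,8,0,-1,0,0,0],[0,13,0,-1,0,0,0],[0,17,0,-2,0,0,0],[0,21,0,-2.5,0,0,0],[0,25,0,-3.2,0,0,0],[0,30,0,-3.8,0,0,0],[0,35,0,-4.2,0,0,0],[0,40,0,-4,0,0,0],[0,45,0,-3.8,0,0,0]]'
```

```text
clock: 15.95
eef_pos: [643.7, 44.0, 182.8]
eef_rot: [3.142, 0.0, 2.983]
wrist_force: [2.0, -0.4, 1.5]
finger_gap: 0.6
finger_force: 1.1
```

```bash
python3 -m crank '[[0,5,0,0.6,0,0,0],[0,10,0,1.4,0,0,0],[0,15,0,2.5,0,0,0],[0,20,0,3.8,0,0,0],[0,25,0,5.4,0,0,0],[0,29.8,0,7.1,0,0,0],[0,34.5,0,9.1,0,0,0],[0,39.1,0,11.3,0,0,0],[0,43.6,0,13.8,0,0,0],[0,48,0,16.4,0,0,0]]'
```

```text
clock: 16.95
eef_pos: [596.4, 51.6, 166.2]
eef_rot: [3.142, -0.0, 2.983]
wrist_force: [0.5, -0.8, 2.6]
finger_gap: 0.6
finger_force: 1.3
```

```bash
python3 -m crank '[[0,4.3,0,2.9,0,0,0],[0,8.4,0,5.9,0,0,0],[0,12.4,0,9.1,0,0,0],[0,16.2,0,12.5,0,0,0],[0,19.8,0,16,0,0,0],[0,23.2,0,19.7,0,0,0],[0,26.5,0,23.5,0,0,0],[0,29.6,0,27.5,0,0,0],[0,32.5,0,31.5,0,0,0],[0,35.2,0,35.7,0,0,0]]'
```

```text
clock: 17.95
eef_pos: [561.9, 57.1, 130.4]
eef_rot: [3.142, 0.0, 2.983]
wrist_force: [3.1, 0.5, 1.9]
finger_gap: 0.5
finger_force: 1.4
```

```bash
python3 -m crank '[[0,2.5,0,4.3,0,0,0],[0,4.7,0,8.7,0,0,0],[0,6.2,0,12,0,0,0],[0,7.5,0,15,0,0,0],[0,8.6,0,18,0,0,0],[0,9.7,0,21,0,0,0],[0,10.6,0,24,0,0,0],[0,11.5,0,26.5,0,0,0],[0,12.2,0,28.5,0,0,0],[0,12.2,0,28.5,0,0,0]]'
```

```text
clock: 18.95
eef_pos: [549.8, 59.1, 102.0]
eef_rot: [-3.142, -0.001, 2.983]
wrist_force: [1.1, -0.4, 2.4]
finger_gap: 0.5
finger_force: 1.3
```

```bash
python3 -m crank '[[0,0.2,0,1.2,0,0,0],[0,0.4,0,2.4,0,0,0],[0,0.6,0,3.6,0,0,0],[0,0.8,0,4.8,0,0,0],[0,1,0,6,0,0,0],[0,1.2,0,7.2,0,0,0],[0,1.4,0,8.4,0,0,0],[0,1.5,0,9.6,0,0,0],[0,1.5,0,10.8,0,0,0],[0,1.5,0,12,0,0,0]]'
```

```text
clock: 19.95
eef_pos: [548.2, 59.3, 90.0]
eef_rot: [-3.142, -0.001, 2.983]
wrist_force: [-2.2, 0.3, 3.5]
finger_gap: 0.6
finger_force: 1.6
```

```bash
python3 -m crank '[[0,0,0,0.6,0,0,0],[0,0,0,1.2,0,0,0],[0,0,0,1.8,0,0,0],[0,0,0,2.4,0,0,0],[0,0,0,3,0,0,0],[0,0,0,3.4,0,0,0],[0,0,0,3.4,0,0,0]]'
```

```text
clock: 20.65
eef_pos: [548.5, 59.3, 86.8]
eef_rot: [3.142, -0.0, 2.983]
wrist_force: [-2.2, 0.9, 3.7]
finger_gap: 0.1
finger_force: 1.6
```

```bash
python3 -m crank '[[0,0,0,0.4,0,0,0],[0,0,0,0.8,0,0,0],[0,0,0,0.8,0,0,0]]'; python3 -m crank '[[0,0,0,0.3,0,0,0],[0,0,0,0.3,0,0,0],[0,0,0,0.3,0,0,0]]'
```

```text
clock: 20.95
eef_pos: [548.5, 59.3, 86.0]
eef_rot: [-3.142, 0.0, 2.983]
wrist_force: [-2.5, 0.4, 4.2]
finger_gap: 0.3
finger_force: 1.7
clock: 21.25
eef_pos: [548.5, 59.3, 85.8]
eef_rot: [3.142, 0.0, 2.983]
wrist_force: [-1.8, 0.3, 4.7]
finger_gap: 0.5
finger_force: 2.0
```

```bash
python3 -m crank '[[0,0,0,0.3,0,0,0],[0,0,0,0.3,0,0,0],[0,0,0,0.3,0,0,0]]'
```

```text
clock: 21.55
eef_pos: [548.5, 59.3, 85.6]
eef_rot: [3.142, 0.0, 2.983]
wrist_force: [-3.6, 0.5, 5.3]
finger_gap: 0.5
finger_force: 2.9
```

```bash
python3 -m crank '[[0,0,0,0.3,0,0,0],[0,0,0,0.3,0,0,0],[0,0,0,0.3,0,0,0]]'; python3 -m crank '[[0,0,0,0.2,0,0,0],[0,0,0,0.2,0,0,0],[0,0,0,0.2,0,0,0]]'
```

```text
clock: 21.85
eef_pos: [548.5, 59.3, 85.5]
eef_rot: [3.142, 0.0, 2.983]
wrist_force: [-4.0, -0.2, 6.7]
finger_gap: 0.6
finger_force: 3.8
clock: 22.15
eef_pos: [548.6, 59.3, 85.4]
eef_rot: [3.142, 0.0, 2.983]
wrist_force: [-4.6, -0.1, 9.2]
finger_gap: 0.8
finger_force: 4.4
```

```bash
python3 -m crank '[[0,0,0,0.2,0,0,0],[0,0,0,0.2,0,0,0],[0,0,0,0.2,0,0,0]]'; python3 -m crank '[[0,0,0,-1,0,0,0],[0,0,0,-2,0,0,0],[0,0,0,-3,0,0,0],[0,0,0,-4,0,0,0],[0,0,0,-6,0,0,0],[0,0,0,-6,0,0,0]]'
```

```text
clock: 22.45
eef_pos: [548.5, 59.3, 85.3]
eef_rot: [3.142, 0.0, 2.983]
wrist_force: [-5.0, -0.5, 10.0]
finger_gap: 0.4
finger_force: 5.0
clock: 23.05
eef_pos: [548.6, 59.3, 90.8]
eef_rot: [3.142, 0.0, 2.983]
wrist_force: [-0.2, 0.1, -0.4]
finger_gap: 0.5
finger_force: 0.0
```

Contact force is zero at z = 90.8, so the hatch stayed latched. I'll retreat and check.

```bash
python3 -m crank '[[0,0,0,-20,0,0,0],[0,20,0,-50,0,0,0],[0,40,0,-80,0,0,0],[0,60,0,-110,0,0,0],[0,60,0,-110,0,0,0],[0,60,0,-110,0,0,0],[0,60,0,-110,0,0,0],[0,60,0,-110,0,0,0]]'
python3 - <<'E'
from h import *
c=optics.calibration("wrist");p,d=optics.camera("wrist");W=cloud(d,c)
u,v=proj([[548,59,88]],c)[0].astype(int);print(u,v,np.median(W[v-6:v+6,u-12:u+12].reshape(-1,3),0))
cv2.imwrite("pics/w6.png",p[...,::-1])
E
```

```text
clock: 23.85
eef_pos: [489.2, 68.7, 199.5]
eef_rot: [-3.141, -0.002, 2.983]
wrist_force: [-0.5, -0.4, 0.5]
finger_gap: 0.8
finger_force: 0.0
317 317 [479.95683404  68.62974976 229.54153904]
```

View pics/w6.png

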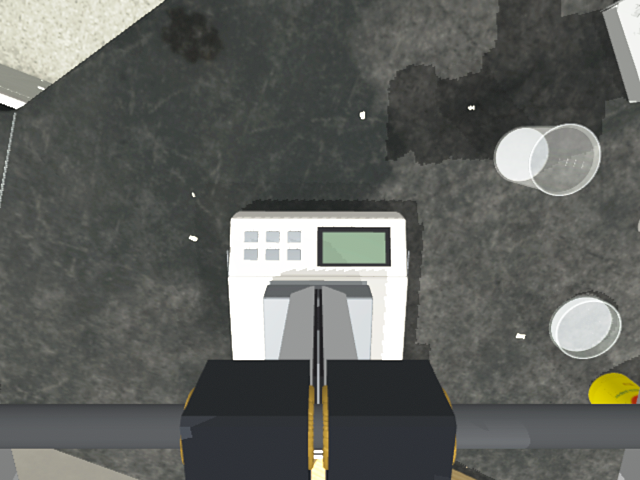

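The hatch is shut: its front edge spans u 264–372 at v≈290, with normal gaps, and the bystanders are undisturbed. I'll check its height, then hand in.

Run:
```python
from h import *
c=optics.calibration("wrist");p,d=optics.camera("wrist");W=cloud(d,c)
z=np.median(W[305:340,268:276,2]);print(z,np.median(W[305:340,362:370,2]),manip.read_state()["clock"])
if abs(z-88)<3: print(manip.sign_off())
```

```text
87.69870827108363 87.69921873031502 23.95
the job is handed in; nothing more can be done
None
```

The vial stands upright in the well and the hatch is shut and held by its latch. I handed the job in at about 24 s of the 67 s allowed; the wrist sensor's highest reading while pressing was about 11 N.

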